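# Start the screw lid of a grinding jar in its clamp fixture

### The job

Close the toggle clamp: swing its red handle from upright outward and down, past centre to its stop, so that the rubber pad holds the steel jar's foot. Then start the jar's lid without cross-threading it: with the lid resting on the thread, turn it backward (counter-clockwise from above) until it drops into the start of the thread, then turn it forward (clockwise) one full turn, without lifting it off and without letting the jar turn in its nest. End the job still gripping the started lid by its black bar (do not let go, and do not screw it home), with the clamp still shut and the things standing nearby left alone.

Things in the scene. Friction and masses are not known exactly. Their poses are not given: they have to be found in the camera images.
- fixture: Clamp fixture screwed to the bench: aluminium plate 124 (x) x 236 (y) x 12 mm. Origin on the bench under the jar's axis; plate from y -173 to +63 mm. A 6 mm high locating ring round the jar's foot. The toggle clamp stands on the -y side and moves in the plane x = 0 of this frame: arm points to the jar (+y), handle away (-y). Shut, all of the clamp is under 90 mm above the bench.
- clamp_handle (a joint): Toggle angle of the clamp, rad: 0 open (arm up, handle upright), 2.01 dead centre (linkage straight), 2.16 stop (shut: handle level, pointing away from the jar). True over-centre linkage: past dead centre it stays shut by itself; open, it stays by light friction. About 5 N at the grip shuts it.
- clamp_grip (a point): Middle of the clamp's red grip, a round bar 15 mm thick, 65 mm long. Fixture frame, mm: open y -92, z 134, grip upright, top leaning 13 degrees to the jar; shut y -197, z 72, grip level along y. Between, it moves (within 4) on an arc of radius 65 about y -130, z 81, over the top and away from the jar. Pinched lightly across x from above, it turns between the fingers (103 degrees in all).
- clamp_pad: Black sprung rubber pad, 12 mm wide, on the end of the clamp's arm; with the clamp shut it presses with about 15 N on the jar's foot, 44 mm from the jar's axis on the -y side of the fixture.
- jar: Loose round steel jar, 0.8 kg, standing in the nest on the fixture's plate. Foot disc 104 mm wide, 8 mm thick; wall 65 mm outside; rim 58 mm above its origin (centre of its underside). Inside, a two-start right-hand thread, 12 mm rise per turn. Red marks on the rim at its +x and -x sides show where the two threads start.
- jar_mark (a point): The red mark on the jar's rim at its +x side, 33 mm from the axis, 58 mm above its underside; shows whether the jar turns.
- lid: Loose steel screw lid, 0.22 kg, resting in the jar's mouth on top of the thread. Origin: centre of the underside of its knurled disc (58 mm wide, 6 mm thick); a plug 42 mm wide goes down into the jar with 0.8 mm play. z along the axis; x along the grip bar. A half turn of the lid looks and works the same. Released, it stays where it is by friction; turning needs under 0.2 N m.
- lid_bar (a point): Middle of the lid's black grip bar: 46 mm long (lid's x), 13 mm thick (y), 25 mm high, foot 6 mm and top 31 mm above the lid's origin; this point 18.5 mm above it. Red dots on top of both ends. At the start the bar stands 0.8 to 1.9 rad clockwise of the line through the jar's red marks.
- thread_start (a point): On the jar's axis, 76 mm above its underside: where the lid's origin stands just after the drop. Lid origin relative to this: +2.3 to +4.5 mm at the start; rises 1.9 mm per rad counter-clockwise to +6 mm, where (bar in line with the marks, up to 0.1 rad past) it loses support and, if free to fall, drops to 0; then clockwise it sinks 1.9 mm per rad: -12 mm after one turn, -18 mm home.
- amber_vial: Bystander: brown screw-cap vial, 31 mm wide, 66 mm high, origin at its underside.
- sample_jar: Bystander: white sample jar with blue cap, 44 mm wide, 50 mm high, origin at its underside.
- petri_dish: Bystander: clear covered dish, 90 mm wide, 14 mm high, origin at its underside.
Things that resemble listed ones, but are neither listed nor needed, are in the scene too. Leave any green look-alike of the lid alone.

How it is judged:
By the outcome, as a careful person would: the job done as asked, in the order asked, and still so for the second after the job is handed in, while the arm keeps its last pose, push and grip.
It also fails if it takes over 70 s, if anything falls off the work surface, if the arm or the gripper's body presses on something with over 40 N, if the wrist force passes 120 N, or if a joint passes its speed limit or range.

### The arm

A 6-joint arm with a two-finger parallel gripper is mounted at the origin on a cart in front of the work surface, level with it; the furniture and walls round the work are solid. World frame = base frame: x ahead of the robot, y to its left, z up, the work surface at z = 0. Lengths are in m, angles in rad, forces in N, time in s.
With the tool pointing down it reaches from about 0.375 to 0.9 m from the base axis. Payload 3.1 kg.
Tool frame: the origin (TCP) lies between the finger pads; the fingertips stand 17 mm ahead of it and the grasp point (between the pads) lies 2 mm behind it; z points along the fingers, y is the line along which they close (so a half turn about z gives the same grasp; the last joint's range is limited). The gripper opens to 85 mm and grips with 20 to 120 N. Pads are 22 mm wide; open, the fingers measure 114 mm over their backs; the gripper's body (76 mm by 85 mm) begins 54 mm behind the grasp point. The pads swing forward as they close: fully open they stand 13 mm farther back than shut.
Start: joints at [1.079, 0.527, 1.433, -0, 1.181, -0.178], TCP at [0.192, 0.595, 0.248] pointing down, gripper open.
Joint ranges: [-3.08, 3.08], [-0.75, 2.2], [0.22, 2.44], [-1.43, 4.57], [0, 2.65], [-2.85, 2.85]. Speed limits (rad/s): [2.79, 2.79, 3.14, 3.14, 3.14, 3.14].

### API

Orientations are given as a unit quaternion [x, y, z, w].
In Python, from station import sense, vision, order gives the robot as it stands.
- The arm moves only by the shell command python3 -m crank 'ROWS' [OPENING] [FORCE]. ROWS is JSON, a list of rows, each an object with "dp": the shift along the world's x, y, z in units of 30 mm (1.0 is 30 mm), a list of three; "angular": the turn, a rotation vector about the world's x, y, z in degrees, a list of three. In form: [{"dp": [dx, dy, dz], "angular": [ax, ay, az]}, ...]. A call has 1 to 20 rows; each row shifts and turns the commanded pose from where the row before left it; what a row does not reach is not made up. A row lasts 1/10 s, in which the tool goes at most 50 mm and 8.59 degrees, less where a joint would pass 70% of its speed; a pose out of reach is approached as far as the arm can. A call is refused whole if a number of a shift passes 1 or a number of a turn 8.59, either way. A call with a gripper value outside its range is refused whole. OPENING is the closure, from 0 (fully open) to 1 (shut), set as the call begins (- or left out, the last holds). The fingers move at their own pace and stop on an object; FORCE is the grip in N (left out, the last holds). Time passes only in rows, so rows that do not move let the fingers close. It gives the time, the measured TCP pose, the force, the opening and the grip force at its end, in the units of the state.
- sense(): the state, without advancing time (a new reading comes with each control period).
- vision.snapshot(name): name is "scene" or "top" or "wrist"; returns a dict with "image" (384x512x3 uint8, blue, green, red), "range_z" (384x512 float32, m along the optical axis (not along the pixel's ray), 0 where there is no reading), "mtx" (3x3 intrinsics, pixels), "pose" (4x4, takes a point from camera to world coordinates); the wrist camera has in their place "mount" (4x4, takes a point from camera to tool coordinates, whose origin is the TCP and whose axes are the flange's). Camera axes: x right, y down, z forward; pixel columns grow to the right and rows downward; lengths in m; the calibration is good to about 2 mm. A picture is of the moment at which its call begins: read the wrist's pose just before it.
- order.sign_off(): hands the job in; it is judged then, once.
The state is a dict: "t": time; "q": joint angles; "qd": joint speeds; "tau": joint torques, N m; "tcp_pos": TCP position; "tool_rot": TCP orientation; "force": force on the tool from outside, world axes, zero at the start; "ft_torque": the same for the moment, N m; "finger_gap": opening from 0.0 (shut) to 1.0 (fully open); "gripper_force": force on a finger pad.
Only numpy, scipy, OpenCV 4.12 (cv2) and the standard library are available. Lean on these libraries where they do the work, as an engineer would, in place of code of your own. Each camera call takes 0.05 s, during which the arm holds its last target. There are 200 camera calls.

## Working session

There is one attempt and no reset: what is moved stays moved. The work goes in short steps, Python scripts to look and compute and a shell command to move; the robot and the scene stay as the last step left them, time stands still between calls to the robot, and variables do not carry over. Pictures are saved under pics/ and viewed, at most 10 in all, crops included, and the job is handed in when it is done.

```bash
ls; mkdir -p pics; cat > h.py <<'E'
import numpy as np, cv2
from station import sense, vision, order
from scipy.spatial.transform import Rotation as R
def snap(name):
    s=sense(); d=vision.snapshot(name)
    if name=='wrist':
        T=np.eye(4); T[:3,:3]=R.from_quat(s['tool_rot']).as_matrix(); T[:3,3]=s['tcp_pos']; d['pose']=T@d['mount']
    z=d['range_z']; v,u=np.mgrid[:z.shape[0],:z.shape[1]]; m=d['mtx']
    P=np.stack([(u-m[0,2])/m[0,0]*z,(v-m[1,2])/m[1,1]*z,z],-1)
    d['P']=P@d['pose'][:3,:3].T+d['pose'][:3,3]; d['P'][z==0]=np.nan
    return d
E
python3 - <<'E'
from h import *
for n in('scene','top'):
    d=snap(n); cv2.imwrite(f'pics/{n}0.png',d['image']); np.save(f'/tmp/{n}P.npy',d['P']); print(n,d['pose'].round(3).tolist(),d['mtx'][0,0])
s=sense();print(s['t'],s['tool_rot'],s['finger_gap'])
E
```

```text
pics
scene [[0.761, -0.416, 0.498, -0.053], [-0.649, -0.497, 0.577, -0.656], [0.008, -0.762, -0.648, 0.84], [0.0, 0.0, 0.0, 1.0]] 412.59915637045714
top [[-0.01, -0.982, 0.19, 0.222], [-1.0, 0.014, 0.019, -0.047], [-0.021, -0.19, -0.982, 1.416], [0.0, 0.0, 0.0, 1.0]] 411.74165077665384
0.1 [ 1.55771064e-01  9.87792678e-01 -9.48668998e-04 -3.18019613e-04] 1.0017634790209469
```

View pics/top0.png

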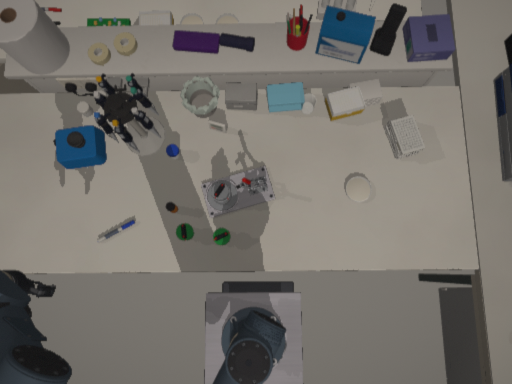

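View pics/scene0.png

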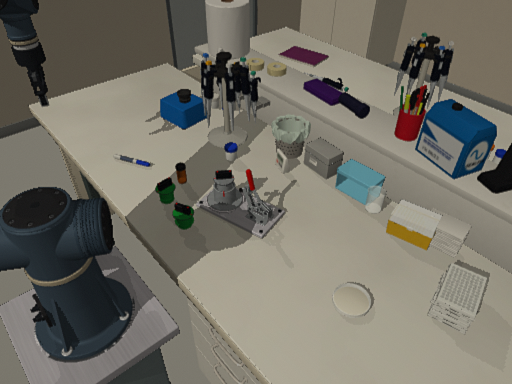

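The top view shows the fixture at (238,192), with the jar and the black-bar lid at (220,189) and the red handle at (248,182). The green look-alikes at (185,232) and (222,237) are to be left alone. The vial is at (172,208) and the sample jar at (172,151). Next I'll measure the plate, handle and lid.

```bash
python3 - <<'E'
from h import *
for n,box in (('top',(195,155,285,225)),('scene',(190,160,295,240))):
    P=np.load(f'/tmp/{n}P.npy'); im=cv2.imread(f'pics/{n}0.png'); x0,y0,x1,y1=box
    p=P[y0:y1,x0:x1]; c=im[y0:y1,x0:x1].astype(int)
    z=p[...,2]; m=(z>.007)&(z<.017)
    q=p[m]; r=cv2.minAreaRect((q[:,:2]*1000).astype(np.float32)); print(n,'plate',r,np.median(q[:,2]))
    red=(c[...,2]>120)&(c[...,1]<70)&(c[...,0]<80)
    k,l,s,ce=cv2.connectedComponentsWithStats(red.astype(np.uint8))
    for i in range(1,k):
        a=p[l==i]; print('red',s[i],ce[i]+[x0,y0],np.nanmean(a,0).round(4),np.nanmin(a,0).round(3),np.nanmax(a,0).round(3))
    cv2.imwrite(f'pics/{n}c.png',cv2.resize(im[y0:y1,x0:x1],None,fx=6,fy=6,interpolation=cv2.INTER_CUBIC))
    a=p[(z>.085)&(z<.13)];print(len(a),np.median(a,0))
E
```

```text
top plate ((504.3155517578125, 47.47370910644531), (305.1351623535156, 242.49220275878906), 89.58438873291016) 0.012069207868006249
red [47 23  4  4 13] [243.61538462 179.61538462] [0.5007 0.023  0.1618] [0.496 0.018 0.152] [0.507 0.028 0.168]
309 [0.48412831 0.09818238 0.09833436]
scene plate ((546.9703979492188, 94.18795776367188), (342.2381896972656, 261.21209716796875), 39.15397262573242) 0.011476919648207962
red [56  9  7 21 63] [248.77777778 178.28571429] [0.4971 0.0129 0.1388] [0.491 0.003 0.104] [0.505 0.026 0.163]
red [27 11  1  1  1] [217. 171.] [0.465  0.1155 0.1189] [0.465 0.115 0.119] [0.465 0.115 0.119]
red [24 18  2  1  2] [214.5 178. ] [0.4556 0.1167 0.0976] [0.454 0.116 0.096] [0.458 0.117 0.099]
red [33 32  1  1  1] [223. 192.] [0.4549 0.0773 0.0712] [0.455 0.077 0.071] [0.455 0.077 0.071]
379 [0.48187095 0.08834568 0.09880454]
```

View pics/topc.png

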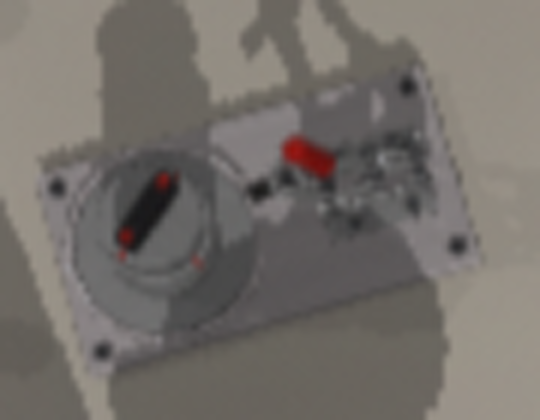

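```bash
python3 - <<'E'
from h import *
d=snap('top'); m=d['mtx'];T=d['pose']
def ray(u,v,z):
    r=T[:3,:3]@np.array([(u-m[0,2])/m[0,0],(v-m[1,2])/m[1,1],1]); o=T[:3,3]; return (o+r*(z-o[2])/r[2])
C=lambda x,y,z: ray(195+(x+.5)/6-.5,155+(y+.5)/6-.5,z)
c=[C(*p,.012) for p in((40,160),(415,62),(480,262),(95,372))]; print(np.round(c,4))
for a,b in((0,1),(3,2)):
    v=c[b]-c[a]; print(np.linalg.norm(v), np.degrees(np.arctan2(v[0],-v[1])))
for a,b in((0,3),(1,2)):
    v=c[a]-c[b]; print(np.linalg.norm(v), np.degrees(np.arctan2(-v[1],v[0])))
h=[C(*p,.012) for p in((57,188),(408,87),(458,245),(102,351))]
v=h[1]-h[0]; w=h[2]-h[3];print(np.degrees(np.arctan2(v[0],-v[1])),np.degrees(np.arctan2(w[0],-w[1])))
yf=-(v+w);yf/=np.linalg.norm(yf)
cen=np.mean(c,0);cen2=np.mean(h,0);print('cen',cen,cen2,'yf',yf,'jar', (cen+cen2)/2+.055*yf)
print('foot',C(163,248,.02),'bar',C(148,212,.121),'bar dots',C(127,237,.121),C(168,180,.121),'mark',C(197,263,.07))
print('jar px rim centre ok')
s=sense();print(s['t'],s['q'])
E
```

```text
[[ 0.5304  0.1798  0.012 ]
 [ 0.5859 -0.0396  0.012 ]
 [ 0.4664 -0.0756  0.012 ]
 [ 0.4055  0.1461  0.012 ]]
0.22630993405620722 14.193158150870666
0.2299180217923207 15.368551076561426
0.1293217450874685 -15.087795093672876
0.12471450766351438 -16.75704873168858
15.62289930079051 16.029385712183505
cen [0.49704079 0.05265574 0.012     ] [0.49463948 0.0533351  0.012     ] yf [-2.72725788e-01  9.62091807e-01  5.20756830e-16] jar [0.48084022 0.10591047 0.012     ]
foot [0.47574706 0.10664222 0.02      ] bar [0.47705339 0.10367237 0.121     ] bar dots [0.46360272 0.11480764 0.121     ] [0.4943943  0.09305934 0.121     ] mark [0.45793772 0.08219715 0.07      ]
jar px rim centre ok
0.15 [ 1.07951448e+00  5.28230240e-01  1.43361432e+00 -2.56088816e-05
  1.18141853e+00 -1.78497631e-01]
```

```bash
python3 -m crank '[{"dp":[0.5,-0.96,0.04],"angular":[0,0,-2.82]},{"dp":[0.5,-0.96,0.04],"angular":[0,0,-2.82]},{"dp":[0.5,-0.96,0.04],"angular":[0,0,-2.82]},{"dp":[0.5,-0.96,0.04],"angular":[0,0,-2.82]},{"dp":[0.5,-0.96,0.04],"angular":[0,0,-2.82]},{"dp":[0.5,-0.96,0.04],"angular":[0,0,-2.82]},{"dp":[0.5,-0.96,0.04],"angular":[0,0,-2.82]},{"dp":[0.5,-0.96,0.04],"angular":[0,0,-2.82]},{"dp":[0.5,-0.96,0.04],"angular":[0,0,-2.82]},{"dp":[0.5,-0.96,0.04],"angular":[0,0,-2.82]},{"dp":[0.5,-0.96,0.04],"angular":[0,0,-2.82]},{"dp":[0.5,-0.96,0.04],"angular":[0,0,-2.82]},{"dp":[0.5,-0.96,0.04],"angular":[0,0,-2.82]},{"dp":[0.5,-0.96,0.04],"angular":[0,0,-2.82]},{"dp":[0.5,-0.96,0.04],"angular":[0,0,-2.82]},{"dp":[0.5,-0.96,0.04],"angular":[0,0,-2.82]},{"dp":[0.5,-0.96,0.04],"angular":[0,0,-2.82]},{"dp":[0.5,-0.96,0.04],"angular":[0,0,-2.82]},{"dp":[0.5,-0.96,0.04],"angular":[0,0,-2.82]},{"dp":[0.5,-0.96,0.04],"angular":[0,0,-2.82]}]' 0.45 20
python3 - <<'E'
from h import *
d=snap('wrist'); cv2.imwrite('pics/w1.png',cv2.resize(d['image'],(768,576))); np.savez('/tmp/w1.npz',P=d['P'],im=d['image'])
s=sense();print(s['q'],s['tcp_pos'],R.from_quat(s['tool_rot']).as_matrix().round(3).tolist(),s['finger_gap'])
im=d['image'].astype(int);P=d['P']
red=(im[...,2]>110)&(im[...,1]<70)&(im[...,0]<70)
k,l,st,ce=cv2.connectedComponentsWithStats(red.astype(np.uint8))
for i in range(1,k):
    if st[i,4]>5: a=P[l==i]; print(st[i],ce[i].round(1),np.nanmedian(a,0).round(4),np.nanmin(a,0).round(3),np.nanmax(a,0).round(3))
print(d['mount'].round(3).tolist())
E
```

```text
t: 2.15
tcp_pos: [0.4925, 0.0174, 0.2722]
tool_rot: [0.605, 0.796, -0.0, -0.0]
force: [-0.2, -0.0, 0.2]
finger_gap: 0.55
gripper_force: 0.0
[-0.19722626  0.3211878   1.72164435 -0.0034888   1.09338863 -0.46338934] [0.49631079 0.01313579 0.27270703] [[-0.265, 0.964, 0.005], [0.964, 0.265, -0.004], [-0.005, 0.003, -1.0]] 0.5516176123593068
[122  33   5   6  22] [123.7  35.6] [0.3265 0.1177 0.0776] [0.324 0.115 0.077] [0.329 0.12  0.08 ]
[248  70   4   4  10] [249.5  71.5] [0.4566 0.1181 0.0983] [0.455 0.117 0.096] [0.458 0.119 0.1  ]
[132  72   5   5  20] [134.2  74. ] [0.3413 0.0852 0.0775] [0.339 0.083 0.076] [0.343 0.087 0.078]
[252  74   7   7  42] [254.8  76.9] [0.4634 0.1134 0.1222] [0.461 0.11  0.12 ] [0.466 0.116 0.123]
[277 106   7   7  38] [280.2 108.8] [0.4933 0.0933 0.1223] [0.49  0.091 0.121] [0.496 0.096 0.124]
[283 114   3   3   8] [284.1 114.9] [0.501  0.0884 0.0977] [0.5   0.087 0.097] [0.502 0.089 0.099]
[454 118   5   5  15] [456.1 120.3] [0.7228 0.139  0.0207] [0.72  0.136 0.019] [0.725 0.142 0.023]
[261 185  15  19 208] [267.3 194.8] [0.5003 0.0216 0.1625] [ 0.495 -0.017  0.012] [0.509 0.028 0.165]
[[0.0, -0.947, -0.321, 0.083], [1.0, 0.0, 0.0, -0.0], [-0.0, -0.321, 0.947, -0.126], [0.0, 0.0, 0.0, 1.0]]
```

View pics/w1.png

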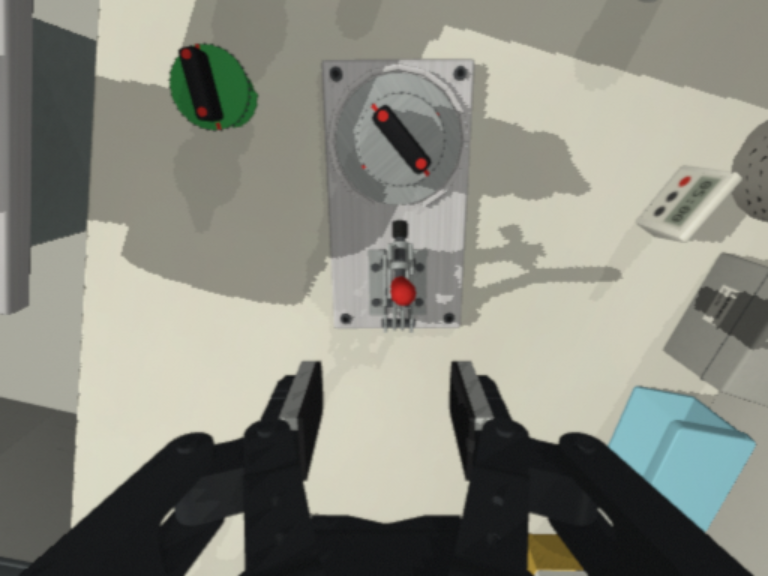

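The wrist view shows the lid's bar with dots at about (255,77) and (280,109), and the handle top at (267,195). The green look-alike is at (133,55). The visible rim mark is near (242,111). The fixture origin is about (0.4784, 0.1034), yaw 15.5°, and this agrees with the handle top to within 2 mm.

Next I'll go down over the grip.

```bash
python3 -m crank '[{"dp":[0.22,0.05,-0.6],"angular":[0,0,0]},{"dp":[0,0,-0.9],"angular":[0,0,0]},{"dp":[0,0,-0.8],"angular":[0,0,0]},{"dp":[0,0,0],"angular":[0,0,0]},{"dp":[0,0,0],"angular":[0,0,0]}]' 0.5
python3 - <<'E'
from h import *
s=sense();p=s['tcp_pos'];print(p,s['force'],s['finger_gap'])
print('to go/30mm',(np.array([.503,.0148,.132])-p)/.03)
w=np.load('/tmp/w1.npz');P=w['P'];im=w['im'].astype(int)
c=np.array([.4784,.1034])
sub=P[60:150,210:310];q=sub.reshape(-1,3);col=im[60:150,210:310].reshape(-1,3)
r=np.hypot(q[:,0]-c[0],q[:,1]-c[1]);m=(r>.028)&(r<.038)&(q[:,2]>.055)&(col[:,2]-np.maximum(col[:,1],col[:,0])>30)
for a,b in zip(q[m],col[m]):print(a.round(4),np.degrees(np.arctan2(a[1]-c[1],a[0]-c[0])).round(1),b)
# jar rim, lid disc, check centre
for lo,hi in((.066,.073),(.093,.1),(.118,.125)):
    k=(q[:,2]>lo)&(q[:,2]<hi)&(r<.045);print(lo,cv2.minEnclosingCircle((q[k,:2]*1000).astype(np.float32)),np.median(q[k,2]))
E
```

```text
t: 2.7
tcp_pos: [0.4988, 0.0203, 0.2033]
tool_rot: [0.604, 0.797, -0.0, -0.0]
force: [1.0, 0.0, -0.1]
finger_gap: 0.502
gripper_force: 0.0
[0.49880596 0.02027135 0.20329093] [ 1.01721786  0.0432074  -0.06871401] 0.5018519822664813
to go/30mm [ 0.13980146 -0.18237821 -2.3763643 ]
[0.4545 0.12   0.0962] 145.2 [ 83  86 143]
[0.4556 0.1201 0.098 ] 143.8 [ 83  86 166]
[0.4524 0.1208 0.0697] 146.3 [116 119 159]
[0.4549 0.119  0.0985] 146.5 [ 59  63 174]
[0.4527 0.1197 0.071 ] 147.5 [103 107 166]
[0.4985 0.1284 0.0714] 51.2 [ 84  88 119]
[0.5    0.1279 0.0702] 48.6 [ 77  80 118]
[0.4576 0.0801 0.0709] -131.8 [ 62  65 144]
[0.4586 0.0804 0.0701] -130.7 [102 106 143]
[0.4578 0.0791 0.0702] -130.2 [ 55  59 163]
[0.4589 0.0794 0.0711] -129.1 [ 86  91 161]
[0.4581 0.0781 0.0705] -128.7 [ 82  85 136]
[0.5027 0.0888 0.0987] -31.0 [ 72  75 112]
[0.5021 0.0876 0.0977] -33.7 [ 52  55 120]
[0.5015 0.0864 0.0969] -36.4 [ 79  82 131]
[0.5026 0.0866 0.0964] -34.8 [ 79  82 113]
0.066 ((478.857421875, 103.40550231933594), 32.74802780151367) 0.07019915999119064
0.093 ((478.95916748046875, 103.6173324584961), 29.701622009277344) 0.09778125366923845
0.118 ((478.9322814941406, 103.63442993164062), 22.943649291992188) 0.12163752977290548
```

```bash
python3 -m crank '[{"dp":[0.155,-0.175,-0.2],"angular":[0,0,0]},{"dp":[0,0,-0.7],"angular":[0,0,0]},{"dp":[0,0,-0.7],"angular":[0,0,0]},{"dp":[0,0,-0.5],"angular":[0,0,0]},{"dp":[0,0,-0.28],"angular":[0,0,0]},{"dp":[0,0,0],"angular":[0,0,0]},{"dp":[0,0,0],"angular":[0,0,0]}]' 0.5
python3 -m crank '[{"dp":[0,0,0],"angular":[0,0,0]},{"dp":[0,0,0],"angular":[0,0,0]},{"dp":[0,0,0],"angular":[0,0,0]},{"dp":[0,0,0],"angular":[0,0,0]},{"dp":[0,0,0],"angular":[0,0,0]}]' 1 20
```

```text
t: 3.4
tcp_pos: [0.5043, 0.0147, 0.1326]
tool_rot: [0.604, 0.797, 0.0, 0.001]
force: [-0.5, -0.0, 0.1]
finger_gap: 0.496
gripper_force: 0.0
t: 3.9
tcp_pos: [0.5039, 0.0151, 0.1326]
tool_rot: [0.604, 0.797, 0.0, 0.0]
force: [-1.3, 1.0, 7.4]
finger_gap: 0.168
gripper_force: 19.5
```

```bash
python3 - <<'E'
import numpy as np
t=np.radians(np.linspace(54.4,187.7,21)); o=-65*np.cos(t); z=65*np.sin(t)
d=np.stack([np.diff(o)*.267,-np.diff(o)*.964,np.diff(z)],1)/30
print(d.round(3).tolist())
E
```

```text
[[0.057, -0.205, 0.134], [0.061, -0.219, 0.109], [0.064, -0.23, 0.082], [0.066, -0.237, 0.054], [0.067, -0.242, 0.025], [0.067, -0.243, -0.005], [0.067, -0.241, -0.034], [0.065, -0.235, -0.063], [0.063, -0.227, -0.09], [0.06, -0.215, -0.117], [0.056, -0.2, -0.142], [0.051, -0.183, -0.165], [0.045, -0.163, -0.186], [0.039, -0.141, -0.205], [0.033, -0.118, -0.22], [0.026, -0.092, -0.233], [0.018, -0.065, -0.243], [0.01, -0.038, -0.249], [0.003, -0.01, -0.252], [-0.005, 0.018, -0.251]]
```

```bash
python3 -m crank '[{"dp":[0.057,-0.205,0.134],"angular":[0,0,0]},{"dp":[0.061,-0.219,0.109],"angular":[0,0,0]},{"dp":[0.064,-0.23,0.082],"angular":[0,0,0]},{"dp":[0.066,-0.237,0.054],"angular":[0,0,0]},{"dp":[0.067,-0.242,0.025],"angular":[0,0,0]},{"dp":[0.067,-0.243,-0.005],"angular":[0,0,0]},{"dp":[0.067,-0.241,-0.034],"angular":[0,0,0]},{"dp":[0.065,-0.235,-0.063],"angular":[0,0,0]},{"dp":[0.063,-0.227,-0.09],"angular":[0,0,0]},{"dp":[0.06,-0.215,-0.117],"angular":[0,0,0]}]'
```

```text
t: 4.9
tcp_pos: [0.5243, -0.0561, 0.136]
tool_rot: [0.604, 0.797, -0.0, 0.002]
force: [-0.7, -1.9, 6.7]
finger_gap: 0.17
gripper_force: 19.3
```

```bash
python3 -m crank '[{"dp":[0.056,-0.2,-0.142],"angular":[0,0,0]},{"dp":[0.051,-0.183,-0.165],"angular":[0,0,0]},{"dp":[0.045,-0.163,-0.186],"angular":[0,0,0]},{"dp":[0.039,-0.141,-0.205],"angular":[0,0,0]},{"dp":[0.033,-0.118,-0.22],"angular":[0,0,0]},{"dp":[0.026,-0.092,-0.233],"angular":[0,0,0]},{"dp":[0.018,-0.065,-0.243],"angular":[0,0,0]},{"dp":[0.01,-0.038,-0.249],"angular":[0,0,0]},{"dp":[0.003,-0.01,-0.252],"angular":[0,0,0]},{"dp":[-0.005,0.018,-0.25],"angular":[0,0,0]},{"dp":[0,0,-0.15],"angular":[0,0,0]},{"dp":[0,0,0],"angular":[0,0,0]}]'
python3 - <<'E'
from h import *
d=snap('wrist'); cv2.imwrite('pics/w2.png',d['image'])
s=sense();print(s['tcp_pos'],s['force'],s['finger_gap'])
E
```

```text
t: 6.1
tcp_pos: [0.5344, -0.0895, 0.0665]
tool_rot: [0.603, 0.798, -0.001, 0.005]
force: [0.7, -14.5, 1.6]
finger_gap: 0.165
gripper_force: 19.3
[ 0.5343457  -0.08943197  0.06657872] [ -0.11642004 -14.88712622   2.09256775] 0.165372276405973
```

View pics/w2.png

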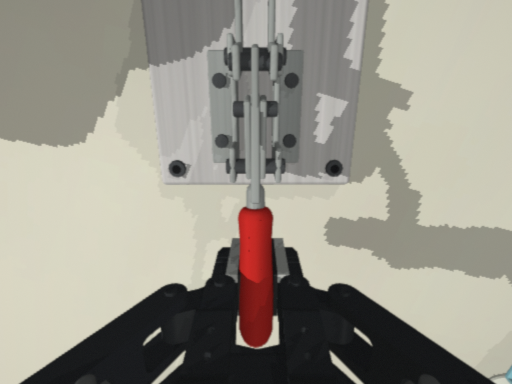

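The handle lies level along the fixture's axis, with the grip at (255,275) between the fingers. I'll release it, rise and check the clamp state from depth.

```bash
python3 -m crank '[{"dp":[0,0,0],"angular":[0,0,0]},{"dp":[0,0,0],"angular":[0,0,0]},{"dp":[0,0,0],"angular":[0,0,0]},{"dp":[0,0,0.5],"angular":[0,0,0]},{"dp":[0,0,1],"angular":[0,0,0]},{"dp":[0,0,1],"angular":[0,0,0]},{"dp":[0,0,1],"angular":[0,0,0]},{"dp":[0,0,1],"angular":[0,0,0]},{"dp":[-0.05,0.3,0.8],"angular":[0,0,0]},{"dp":[0,0,0],"angular":[0,0,0]},{"dp":[0,0,0],"angular":[0,0,0]}]' 0.5
python3 - <<'E'
from h import *
d=snap('wrist');im=d['image'].astype(int);P=d['P'];cv2.imwrite('pics/w3.png',d['image'])
c=np.array([.479,.1035]);yf=np.array([-.267,.964])
red=(im[...,2]>110)&(im[...,1]<60)&(im[...,0]<60)&(np.abs(P[...,2]-.07)<.05)
k,l,st,ce=cv2.connectedComponentsWithStats(red.astype(np.uint8))
for i in range(1,k):
    if st[i,4]>60:
        a=P[l==i];Y=(a[:,:2]-c)@yf; print(st[i],'y',Y.min(),Y.max(),'z med',np.median(a[:,2]));
        for e in np.linspace(Y.min(),Y.max(),6)[:-1]:
            m=(Y>=e)&(Y<e+.013); print(e.round(3),np.percentile(a[m,2],95).round(4))
s=sense();print(s['tcp_pos'],s['force'],s['finger_gap'])
# profile along clamp midplane
Q=P.reshape(-1,3);Q=Q[~np.isnan(Q[:,0])];Y=(Q[:,:2]-c)@yf;X=(Q[:,:2]-c)@np.array([.964,.267])
for e in np.arange(-.2,-.03,.01):
    m=(abs(X)<.008)&(Y>=e)&(Y<e+.01)
    if m.any():print(e.round(2),Q[m,2].max().round(3),end='; ')
E
```

```text
t: 7.25
tcp_pos: [0.529, -0.0742, 0.2248]
tool_rot: [0.604, 0.797, -0.0, -0.0]
force: [0.5, -0.5, -0.4]
finger_gap: 0.502
gripper_force: 0.0
[251 163  14  64 800] y -0.22188708094174123 -0.16104441982974466 z med 0.08993344032663098
-0.222 0.095
-0.21 0.0941
-0.198 0.0921
-0.185 0.09
-0.173 0.0888
[ 0.52862189 -0.07418585  0.22400421] [-0.16360355  0.37566215  0.22211092] 0.5012715025391142
-0.2 0.093; -0.19 0.092; -0.18 0.296; -0.17 0.089; -0.16 0.084; -0.15 0.079; -0.14 0.073; -0.13 0.069; -0.12 0.069; -0.11 0.072; -0.1 0.072; -0.09 0.048; -0.08 0.049; -0.07 0.049; -0.06 0.057; -0.05 0.063; -0.04 0.073;
```

The grip's middle is at z ≈ 0.084 and tilted 7°, so the clamp is only about at dead centre. I'll press it down to the stop with closed fingers.

```bash
python3 -m crank '[{"dp":[0.1,-0.41,0],"angular":[0,0,0]},{"dp":[0,0,-0.9],"angular":[0,0,0]},{"dp":[0,0,-0.9],"angular":[0,0,0]},{"dp":[0,0,-0.9],"angular":[0,0,0]},{"dp":[0,0,-0.7],"angular":[0,0,0]},{"dp":[0,0,-0.25],"angular":[0,0,0]},{"dp":[0,0,-0.2],"angular":[0,0,0]},{"dp":[0,0,-0.15],"angular":[0,0,0]},{"dp":[0,0,-0.1],"angular":[0,0,0]},{"dp":[0,0,-0.1],"angular":[0,0,0]},{"dp":[0,0,0],"angular":[0,0,0]}]' 1 20
```

```text
t: 8.4
tcp_pos: [0.5326, -0.087, 0.0991]
tool_rot: [0.604, 0.797, 0.0, 0.0]
force: [0.1, -0.4, -0.1]
finger_gap: 0.001
gripper_force: 0.0
```

```bash
python3 -m crank '[{"dp":[0,0,-0.1],"angular":[0,0,0]},{"dp":[0,0,-0.1],"angular":[0,0,0]},{"dp":[0,0,-0.05],"angular":[0,0,0]},{"dp":[0,0,0],"angular":[0,0,0]}]'
```

```text
t: 8.8
tcp_pos: [0.5335, -0.0874, 0.0938]
tool_rot: [0.604, 0.797, 0.0, 0.002]
force: [-2.7, -0.1, 17.3]
finger_gap: -0.0
gripper_force: 8.4
```

```bash
python3 -m crank '[{"dp":[0,0,1],"angular":[0,0,0]},{"dp":[0,0,1],"angular":[0,0,0]},{"dp":[-0.225,0.795,0.37],"angular":[0,0,5.06]},{"dp":[-0.225,0.795,0.37],"angular":[0,0,5.06]},{"dp":[-0.225,0.795,0.37],"angular":[0,0,5.06]},{"dp":[-0.225,0.795,0.37],"angular":[0,0,5.06]},{"dp":[-0.225,0.795,0.37],"angular":[0,0,5.06]},{"dp":[-0.225,0.795,0.37],"angular":[0,0,5.06]},{"dp":[-0.225,0.795,0.37],"angular":[0,0,5.06]},{"dp":[-0.225,0.795,0.37],"angular":[0,0,5.06]},{"dp":[0,0,0],"angular":[0,0,0]},{"dp":[0,0,0],"angular":[0,0,0]},{"dp":[0,0,0],"angular":[0,0,0]}]' 0.3 20
cat > look.py <<'E'
from h import *
import sys
d=snap('wrist');im=d['image'].astype(int);P=d['P'];cv2.imwrite(f'pics/{sys.argv[1]}.png',d['image'])
c=np.array([.479,.1035])
red=(im[...,2]-np.maximum(im[...,1],im[...,0])>40)&(np.hypot(P[...,0]-c[0],P[...,1]-c[1])<.04)
k,l,st,ce=cv2.connectedComponentsWithStats(red.astype(np.uint8))
for i in range(1,k):
    a=P[l==i];q=np.nanmedian(a,0);v=q[:2]-c
    if st[i,4]>2: print(st[i,4],ce[i].round(0),q.round(4),'r',np.hypot(*v).round(4),'ang',np.degrees(np.arctan2(v[1],v[0])).round(1))
Q=P.reshape(-1,3);r=np.hypot(Q[:,0]-c[0],Q[:,1]-c[1])
for lo,hi in((.066,.073),(.078,.1),(.104,.127)):
    m=(Q[:,2]>lo)&(Q[:,2]<hi)&(r<.045)
    if m.any(): print(lo,cv2.minEnclosingCircle((Q[m,:2]*1000).astype(np.float32)),np.median(Q[m,2]),np.percentile(Q[m,2],[5,95]))
s=sense();print(s['t'],s['tcp_pos'],s['q'],s['force'],s['finger_gap'],'yaw y',np.degrees(np.arctan2(*R.from_quat(s['tool_rot']).as_matrix()[[1,0],1])))
E
python3 look.py w4
python3 - <<'E'
from h import *
d=snap('top');P=d['P'][155:225,195:285];im=d['image'][155:225,195:285].astype(int)
red=(im[...,2]>110)&(im[...,1]<60)&(im[...,0]<60);Y=(P[...,:2]-[.479,.1035])@[-.267,.964]
for e in(-.225,-.21,-.195,-.18,-.165):
    m=red&(Y>e)&(Y<e+.015);print(e,P[m][:,2].max().round(4) if m.any() else 0)
E
```

```text
t: 10.1
tcp_pos: [0.4785, 0.1032, 0.2398]
tool_rot: [0.292, 0.957, -0.0, -0.0]
force: [0.7, 0.1, -0.1]
finger_gap: 0.697
gripper_force: 0.0
22 [257. 160.] [0.457  0.1181 0.0977] r 0.0264 ang 146.5
51 [257. 175.] [0.4635 0.1133 0.1221] r 0.0184 ang 147.7
8 [228. 176.] [0.4589 0.0792 0.0704] r 0.0316 ang -129.6
47 [257. 213.] [0.4934 0.0933 0.1218] r 0.0176 ang -35.5
0.066 ((478.22900390625, 104.5240478515625), 32.47182083129883) 0.0703966713245196 [0.06702631 0.07167921]
0.078 ((478.5135803222656, 103.72247314453125), 29.756553649902344) 0.09770637777884034 [0.09621491 0.09889218]
0.104 ((477.4228210449219, 103.2433853149414), 22.79776954650879) 0.12147953573563543 [0.11459238 0.12278608]
10.15 [0.47849397 0.10300661 0.23971117] [-1.65642779e-02  3.58647681e-01  1.77450530e+00 -3.46253995e-04
  1.00920217e+00 -9.94905292e-01] [-0.59137548  0.67124142 -0.18548276] 0.7031589593746966 yaw y 56.065391443332736
-0.225 0.0834
-0.21 0.083
-0.195 0.0824
-0.18 0.0824
-0.165 0.0796
```

View pics/w4.png

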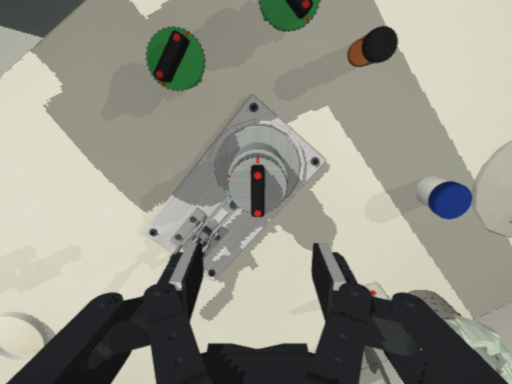

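The clamp is shut: the handle is level with its top at about 0.083. The bar runs vertically in the view, dots at (257,175) and (257,213), and the jar mark is at (228,176). The green caps, vial and blue-capped jar are all clear of the gripper. Next I'll grip the black bar.

```bash
python3 -m crank '[{"dp":[0,0,-0.8],"angular":[0,0,0]},{"dp":[0,0,-1],"angular":[0,0,0]},{"dp":[0,0,-1],"angular":[0,0,0]},{"dp":[0,0,-0.8],"angular":[0,0,0]},{"dp":[0,0.01,-0.35],"angular":[0,0,0]},{"dp":[0,0,-0.12],"angular":[0,0,0]},{"dp":[0,0,0],"angular":[0,0,0]},{"dp":[0,0,0],"angular":[0,0,0]}]' 0.6
python3 -m crank '[{"dp":[0,0,0],"angular":[0,0,0]},{"dp":[0,0,0],"angular":[0,0,0]},{"dp":[0,0,0],"angular":[0,0,0]},{"dp":[0,0,0],"angular":[0,0,0]},{"dp":[0,0,0],"angular":[0,0,0]}]' 1 30
```

```text
t: 11.0
tcp_pos: [0.4792, 0.104, 0.119]
tool_rot: [0.291, 0.957, 0.0, 0.001]
force: [0.3, -0.3, 0.2]
finger_gap: 0.402
gripper_force: 0.0
t: 11.5
tcp_pos: [0.479, 0.1042, 0.1189]
tool_rot: [0.291, 0.957, 0.0, 0.001]
force: [-0.6, -0.2, 6.3]
finger_gap: 0.145
gripper_force: 33.9
```

```bash
python3 -m crank '[{"dp":[0,0,0.008],"angular":[0,0,5]},{"dp":[0,0,0.008],"angular":[0,0,5]},{"dp":[0,0,0.008],"angular":[0,0,5]},{"dp":[0,0,0.008],"angular":[0,0,5]},{"dp":[0,0,0],"angular":[0,0,0]}]'
python3 look.py a5 | tail -1
```

```text
t: 12.0
tcp_pos: [0.4791, 0.1041, 0.1196]
tool_rot: [0.12, 0.993, 0.0, 0.001]
force: [0.0, 0.5, 5.5]
finger_gap: 0.141
gripper_force: 33.7
  6.97549759e-01 -1.34207283e+00] [ 0.12938302 -0.59019384  5.57828796] 0.14193509019383005 yaw y 76.08089558980427
```

```bash
python3 -m crank '[{"dp":[0,0,0.006],"angular":[0,0,5]},{"dp":[0,0,0.006],"angular":[0,0,5]},{"dp":[0,0,0.006],"angular":[0,0,5]},{"dp":[0,0,0.006],"angular":[0,0,5]},{"dp":[0,0,0.006],"angular":[0,0,5]},{"dp":[0,0,0.006],"angular":[0,0,5]},{"dp":[0,0,0.006],"angular":[0,0,5]},{"dp":[0,0,0.006],"angular":[0,0,5]},{"dp":[0,0,0.006],"angular":[0,0,5]},{"dp":[0,0,0.006],"angular":[0,0,5]},{"dp":[0,0,0.006],"angular":[0,0,5]},{"dp":[0,0,0],"angular":[0,0,0]}]'
python3 look.py a6
```

```text
t: 13.25
tcp_pos: [0.4786, 0.1042, 0.1213]
tool_rot: [-0.351, 0.936, -0.0, 0.0]
force: [-0.2, 0.7, 5.2]
finger_gap: 0.144
gripper_force: 33.7
72 [249. 180.] [0.4578 0.0792 0.0702] r 0.0322 ang -131.1
59 [257. 206.] [0.4585 0.0869 0.1002] r 0.0264 ang -141.0
144 [257. 240.] [0.4646 0.0925 0.1244] r 0.0181 ang -142.6
103 [257. 302.] [0.4916 0.116  0.1245] r 0.0178 ang 44.6
0.066 ((477.4950866699219, 102.7702865600586), 32.065582275390625) 0.07009130577112044 [0.06687334 0.0715096 ]
0.078 ((478.20843505859375, 104.42912292480469), 29.82223892211914) 0.09949703734975665 [0.09701146 0.09995162]
0.104 ((477.42315673828125, 104.21125030517578), 23.06163787841797) 0.1235338509724645 [0.11052307 0.12529639]
13.3 [0.47851899 0.10416834 0.12122568] [-1.42745828e-02  5.56501384e-01  1.88180864e+00 -6.55111729e-05
  7.02941894e-01 -2.30082063e+00] [-0.86376146 -0.17884503  3.79116635] 0.1440926219415243 yaw y 131.01229994645325
```

```bash
python3 -m crank '[{"dp":[0,0,0.003],"angular":[0,0,3]},{"dp":[0,0,0.003],"angular":[0,0,3]},{"dp":[0,0,0.003],"angular":[0,0,2]},{"dp":[0,0,0],"angular":[0,0,0]}]'
python3 -m crank '[{"dp":[0,0,0],"angular":[0,0,2]},{"dp":[0,0,0],"angular":[0,0,0]}]'
python3 -m crank '[{"dp":[0,0,0],"angular":[0,0,2]},{"dp":[0,0,0],"angular":[0,0,0]}]'
```

```text
t: 13.7
tcp_pos: [0.4787, 0.104, 0.1214]
tool_rot: [-0.415, 0.91, -0.0, 0.0]
force: [-0.5, -0.9, 4.3]
finger_gap: 0.142
gripper_force: 33.7
t: 13.9
tcp_pos: [0.4783, 0.1042, 0.1213]
tool_rot: [-0.431, 0.902, 0.0, -0.0]
force: [-0.1, 0.8, 3.6]
finger_gap: 0.139
gripper_force: 33.7
t: 14.1
tcp_pos: [0.4784, 0.104, 0.121]
tool_rot: [-0.447, 0.895, -0.0, -0.0]
force: [1.0, 0.4, 0.7]
finger_gap: 0.139
gripper_force: 33.3
```

```bash
python3 -m crank '[{"dp":[0,0,-0.03],"angular":[0,0,1]},{"dp":[0,0,-0.03],"angular":[0,0,0]},{"dp":[0,0,0],"angular":[0,0,0]}]'
python3 -m crank '[{"dp":[0,0,-0.03],"angular":[0,0,0]},{"dp":[0,0,-0.03],"angular":[0,0,0]},{"dp":[0,0,0],"angular":[0,0,0]}]'
```

```text
t: 14.4
tcp_pos: [0.4786, 0.104, 0.1191]
tool_rot: [-0.455, 0.89, -0.0, 0.0]
force: [1.8, -0.4, -2.4]
finger_gap: 0.141
gripper_force: 32.9
t: 14.7
tcp_pos: [0.4781, 0.1041, 0.1173]
tool_rot: [-0.455, 0.891, 0.0, -0.0]
force: [0.6, -1.3, -3.7]
finger_gap: 0.142
gripper_force: 32.7
```

```bash
python3 -m crank '[{"dp":[0,0,-0.04],"angular":[0,0,0]},{"dp":[0,0,-0.03],"angular":[0,0,0]},{"dp":[0,0,0],"angular":[0,0,0]}]'
python3 -m crank '[{"dp":[0,0,-0.03],"angular":[0,0,0]},{"dp":[0,0,-0.02],"angular":[0,0,0]},{"dp":[0,0,0],"angular":[0,0,0]}]'
python3 look.py a7
```

```text
t: 15.0
tcp_pos: [0.4782, 0.1041, 0.116]
tool_rot: [-0.455, 0.89, 0.0, -0.0]
force: [-1.1, -1.1, 2.9]
finger_gap: 0.146
gripper_force: 33.4
t: 15.3
tcp_pos: [0.4783, 0.104, 0.1157]
tool_rot: [-0.455, 0.89, -0.0, 0.0]
force: [-2.4, -2.1, 14.9]
finger_gap: 0.146
gripper_force: 35.1
79 [260. 182.] [0.4578 0.0793 0.0696] r 0.0322 ang -131.1
58 [257. 206.] [0.4627 0.083  0.0947] r 0.0262 ang -128.4
140 [257. 240.] [0.4674 0.0895 0.1189] r 0.0181 ang -129.7
103 [257. 302.] [0.4883 0.1186 0.119 ] r 0.0177 ang 58.4
0.066 ((477.19677734375, 102.49241638183594), 32.225250244140625) 0.07041932125032938 [0.0670879  0.07158069]
0.078 ((477.5075378417969, 104.21995544433594), 29.87689781188965) 0.0944954639462802 [0.09257181 0.09561161]
0.104 ((477.0054016113281, 103.89764404296875), 22.993606567382812) 0.11826324613475306 [0.10770171 0.12462099]
15.35 [0.4782944  0.10406124 0.11572442] [-1.43994754e-02  5.66647278e-01  1.88586664e+00 -3.52190628e-04
  6.88659950e-01 -2.53038276e+00] [-3.08630958 -0.29500149 14.38294063] 0.14476892682391257 yaw y 144.1708005391777
```

The lid dropped 5.5 mm to the thread start and the jar mark hasn't moved. Now I'll turn it clockwise, following the thread's sink.

```bash
python3 -m crank '[{"dp":[0,0,0.035],"angular":[0,0,-4]},{"dp":[0,0,-0.0065],"angular":[0,0,-6]},{"dp":[0,0,-0.0065],"angular":[0,0,-6]},{"dp":[0,0,-0.0065],"angular":[0,0,-6]},{"dp":[0,0,-0.0065],"angular":[0,0,-6]},{"dp":[0,0,0],"angular":[0,0,0]}]'
python3 look.py a8 | grep -v 0.0[67][68]
```

```text
t: 15.95
tcp_pos: [0.4782, 0.104, 0.115]
tool_rot: [-0.225, 0.974, -0.0, -0.0]
force: [-1.5, -1.9, 4.8]
finger_gap: 0.144
gripper_force: 33.8
75 [236. 187.] [0.458  0.0793 0.0701] r 0.032 ang -131.0
59 [257. 206.] [0.4543 0.0925 0.0942] r 0.027 ang -155.9
141 [257. 240.] [0.4616 0.0962 0.1181] r 0.0189 ang -157.3
103 [257. 302.] [0.4939 0.1119 0.1181] r 0.0171 ang 29.3
0.104 ((477.3680725097656, 103.74254608154297), 23.111658096313477) 0.11746618895960788 [0.10740227 0.12469949]
16.0 [0.47823101 0.10401052 0.11496249] [-1.45453511e-02  5.68124015e-01  1.88622782e+00 -2.51847070e-04
  6.87257611e-01 -2.04127024e+00] [-1.50259097 -1.7933764   4.30128332] 0.14257744554191668 yaw y 116.13393673566814
```

```bash
python3 -m crank '[{"dp":[0,0,-0.009],"angular":[0,0,-8]},{"dp":[0,0,-0.009],"angular":[0,0,-8]},{"dp":[0,0,-0.009],"angular":[0,0,-8]},{"dp":[0,0,-0.009],"angular":[0,0,-8]},{"dp":[0,0,-0.009],"angular":[0,0,-8]},{"dp":[0,0,-0.009],"angular":[0,0,-8]},{"dp":[0,0,-0.009],"angular":[0,0,-8]},{"dp":[0,0,-0.009],"angular":[0,0,-8]},{"dp":[0,0,-0.009],"angular":[0,0,-8]},{"dp":[0,0,0],"angular":[0,0,0]}]'
python3 -m crank '[{"dp":[0,0,-0.009],"angular":[0,0,-8]},{"dp":[0,0,-0.009],"angular":[0,0,-8]},{"dp":[0,0,-0.009],"angular":[0,0,-8]},{"dp":[0,0,-0.009],"angular":[0,0,-8]},{"dp":[0,0,-0.009],"angular":[0,0,-8]},{"dp":[0,0,-0.009],"angular":[0,0,-8]},{"dp":[0,0,-0.009],"angular":[0,0,-8]},{"dp":[0,0,-0.009],"angular":[0,0,-8]},{"dp":[0,0,-0.009],"angular":[0,0,-8]},{"dp":[0,0,-0.009],"angular":[0,0,-8]},{"dp":[0,0,0],"angular":[0,0,0]}]'
python3 look.py a9 | grep -v 0.0[67][68]
```

```text
t: 17.0
tcp_pos: [0.4785, 0.1041, 0.1126]
tool_rot: [0.391, 0.921, 0.0, 0.0]
force: [-0.6, -0.4, 5.5]
finger_gap: 0.142
gripper_force: 33.8
t: 18.1
tcp_pos: [0.4789, 0.104, 0.1099]
tool_rot: [0.891, 0.454, 0.001, 0.0]
force: [-0.5, -1.6, 4.5]
finger_gap: 0.143
gripper_force: 33.8
70 [262. 187.] [0.499  0.1275 0.0702] r 0.0312 ang 50.2
55 [257. 205.] [0.4941 0.1257 0.0887] r 0.0268 ang 55.9
135 [257. 240.] [0.4892 0.1186 0.1129] r 0.0182 ang 56.0
111 [257. 302.] [0.4681 0.0895 0.113 ] r 0.0177 ang -127.9
0.104 ((479.20550537109375, 104.3082504272461), 22.98859214782715) 0.1125359964545164 [0.10653621 0.12424024]
18.15 [0.47889674 0.10400199 0.10985315] [-1.45356947e-02  5.78047116e-01  1.88862149e+00 -2.75944408e-04
  6.73520661e-01  6.10531645e-01] [-0.35860215 -3.13621122  5.10469218] 0.1418678073711722 yaw y -35.801393210480505
```

```bash
python3 -m crank '[{"dp":[0,0,0],"angular":[0,0,0]},{"dp":[0,0,0],"angular":[0,0,0]},{"dp":[0,0,0],"angular":[0,0,0]},{"dp":[0,0,0.3],"angular":[0,0,0]},{"dp":[0,0,0.9],"angular":[0,0,0]},{"dp":[0,0,0],"angular":[0,0,8]},{"dp":[0,0,0],"angular":[0,0,8]},{"dp":[0,0,0],"angular":[0,0,8]},{"dp":[0,0,0],"angular":[0,0,8]},{"dp":[0,0,0],"angular":[0,0,8]},{"dp":[0,0,0],"angular":[0,0,8]},{"dp":[0,0,0],"angular":[0,0,8]},{"dp":[0,0,0],"angular":[0,0,8]},{"dp":[0,0,0],"angular":[0,0,8]},{"dp":[0,0,0],"angular":[0,0,8]},{"dp":[0,0,0],"angular":[0,0,8]},{"dp":[0,0,0],"angular":[0,0,8]}]' 0.5 30
python3 -m crank '[{"dp":[0,0,0],"angular":[0,0,8]},{"dp":[0,0,0],"angular":[0,0,8]},{"dp":[0,0,0],"angular":[0,0,8]},{"dp":[0,0,0],"angular":[0,0,8]},{"dp":[0,0,0],"angular":[0,0,8]},{"dp":[0,0,0],"angular":[0,0,8]},{"dp":[0,0,0],"angular":[0,0,8]},{"dp":[0,0,0],"angular":[0,0,8]},{"dp":[0,0,0],"angular":[0,0,8]},{"dp":[0,0,0],"angular":[0,0,8]},{"dp":[0,0,0],"angular":[0,0,4]},{"dp":[0,0,0],"angular":[0,0,0]},{"dp":[0,0,0],"angular":[0,0,0]}]'
python3 look.py a10
```

```text
t: 19.85
tcp_pos: [0.4784, 0.1043, 0.1458]
tool_rot: [0.255, 0.967, 0.0, 0.0]
force: [0.8, -0.2, 0.9]
finger_gap: 0.503
gripper_force: 0.0
t: 21.15
tcp_pos: [0.4785, 0.1042, 0.1456]
tool_rot: [-0.455, 0.891, -0.0, 0.0]
force: [0.6, -0.4, 0.3]
finger_gap: 0.502
gripper_force: 0.0
54 [259. 171.] [0.458  0.0791 0.0705] r 0.0321 ang -130.7
42 [257. 186.] [0.4629 0.0828 0.089 ] r 0.0262 ang -127.8
99 [257. 211.] [0.4676 0.0893 0.113 ] r 0.0182 ang -128.8
74 [257. 264.] [0.4884 0.1185 0.1132] r 0.0176 ang 58.0
0.066 ((477.7596740722656, 102.96192169189453), 32.24262237548828) 0.07052787515551662 [0.06792687 0.07175341]
0.078 ((477.9111633300781, 104.26746368408203), 29.7415771484375) 0.08881427764528751 [0.08739915 0.09000147]
0.104 ((478.1965637207031, 103.43194580078125), 23.053220748901367) 0.11253319244813531 [0.10959303 0.11369124]
21.2 [0.47846437 0.10419285 0.14551982] [-1.42663365e-02  5.11816834e-01  1.86502811e+00  4.10515752e-05
  7.64449525e-01 -2.52918642e+00] [ 0.12091045 -0.40604859  0.17387772] 0.4988837243115791 yaw y 144.09260770702062
```

```bash
python3 -m crank '[{"dp":[0,0,-0.6],"angular":[0,0,0]},{"dp":[0,0,-0.4],"angular":[0,0,0]},{"dp":[0,0,-0.18],"angular":[0,0,0]},{"dp":[0,0,0],"angular":[0,0,0]},{"dp":[0,0,0],"angular":[0,0,0]}]' 0.6
python3 -m crank '[{"dp":[0,0,0],"angular":[0,0,0]},{"dp":[0,0,0],"angular":[0,0,0]},{"dp":[0,0,0],"angular":[0,0,0]},{"dp":[0,0,0],"angular":[0,0,0]},{"dp":[0,0,0],"angular":[0,0,0]}]' 1 30
```

```text
t: 21.7
tcp_pos: [0.4786, 0.1041, 0.1101]
tool_rot: [-0.455, 0.89, -0.0, 0.0]
force: [0.1, -0.8, 0.7]
finger_gap: 0.4
gripper_force: 0.0
t: 22.2
tcp_pos: [0.4789, 0.1041, 0.1104]
tool_rot: [-0.455, 0.89, -0.0, 0.001]
force: [-0.6, 0.0, 5.3]
finger_gap: 0.143
gripper_force: 32.6
```

```bash
python3 -m crank '[{"dp":[0,0,-0.009],"angular":[0,0,-8]},{"dp":[0,0,-0.009],"angular":[0,0,-8]},{"dp":[0,0,-0.009],"angular":[0,0,-8]},{"dp":[0,0,-0.009],"angular":[0,0,-8]},{"dp":[0,0,-0.009],"angular":[0,0,-8]},{"dp":[0,0,0],"angular":[0,0,0]}]'; python3 look.py a11 | grep -v 0.0[67][68]
```

```text
t: 22.8
tcp_pos: [0.4787, 0.1038, 0.109]
tool_rot: [-0.122, 0.993, -0.0, 0.0]
force: [-1.5, -0.9, 5.0]
finger_gap: 0.141
gripper_force: 32.8
76 [227. 195.] [0.4581 0.0793 0.0701] r 0.0319 ang -130.9
58 [257. 205.] [0.4527 0.0975 0.0876] r 0.027 ang -167.2
137 [257. 239.] [0.4605 0.0995 0.1115] r 0.0189 ang -167.8
114 [257. 300.] [0.4951 0.108  0.1117] r 0.0167 ang 15.7
0.104 ((477.4682922363281, 104.09652709960938), 23.222726821899414) 0.11136076634729117 [0.10651998 0.12387529]
22.85 [0.47875091 0.10381296 0.10901924] [-1.47437660e-02  5.79612409e-01  1.88918351e+00 -8.04067086e-04
  6.71872546e-01 -1.83163880e+00] [-0.38914663 -2.60720611  5.99887479] 0.14585473404937027 yaw y 104.1364448352348
```

```bash
python3 -m crank '[{"dp":[0,0,-0.009],"angular":[0,0,-8]},{"dp":[0,0,-0.009],"angular":[0,0,-8]},{"dp":[0,0,-0.009],"angular":[0,0,-8]},{"dp":[0,0,-0.009],"angular":[0,0,-8]},{"dp":[0,0,-0.009],"angular":[0,0,-8]},{"dp":[0,0,-0.009],"angular":[0,0,-8]},{"dp":[0,0,-0.009],"angular":[0,0,-8]},{"dp":[0,0,-0.009],"angular":[0,0,-8]},{"dp":[0,0,-0.009],"angular":[0,0,-8]},{"dp":[0,0,-0.009],"angular":[0,0,-8]},{"dp":[0,0,-0.009],"angular":[0,0,-8]},{"dp":[0,0,-0.009],"angular":[0,0,-8]},{"dp":[0,0,-0.009],"angular":[0,0,-8]},{"dp":[0,0,-0.009],"angular":[0,0,-8]},{"dp":[0,0,-0.009],"angular":[0,0,-8]},{"dp":[0,0,-0.009],"angular":[0,0,-8]},{"dp":[0,0,-0.009],"angular":[0,0,-8]},{"dp":[0,0,-0.009],"angular":[0,0,-7]},{"dp":[0,0,0],"angular":[0,0,0]},{"dp":[0,0,0],"angular":[0,0,0]}]'; python3 look.py w12; python3 - <<'E'
from h import *
d=snap('scene');cv2.imwrite('pics/s2.png',cv2.resize(d['image'][130:260,130:310],None,fx=4,fy=4))
E
```

```text
t: 24.85
tcp_pos: [0.4783, 0.1037, 0.1042]
tool_rot: [0.902, 0.432, -0.0, 0.0]
force: [-1.7, -1.9, 7.5]
finger_gap: 0.141
gripper_force: 33.0
75 [260. 189.] [0.499  0.1274 0.0701] r 0.0312 ang 50.0
58 [257. 205.] [0.4947 0.1245 0.0826] r 0.0262 ang 53.1
132 [257. 239.] [0.4896 0.1181 0.1067] r 0.018 ang 54.0
110 [257. 301.] [0.4671 0.0899 0.1068] r 0.0181 ang -131.1
0.066 ((479.8537902832031, 104.32063293457031), 32.25188446044922) 0.0702692795173879 [0.06742178 0.07155994]
0.078 ((478.6495666503906, 103.88346862792969), 29.79014778137207) 0.08246254607003643 [0.08069896 0.09705042]
0.104 ((478.7184753417969, 104.45325469970703), 22.988351821899414) 0.10704332919726806 [0.10486539 0.12524703]
24.9 [0.47835944 0.10370188 0.10424878] [-1.48667923e-02  5.88623959e-01  1.89228612e+00 -1.15468478e-03
  6.60616451e-01  6.63725688e-01] [-1.33572888 -1.97777154  8.41771817] 0.1396240951181301 yaw y -38.82823950400462
```

View pics/s2.png

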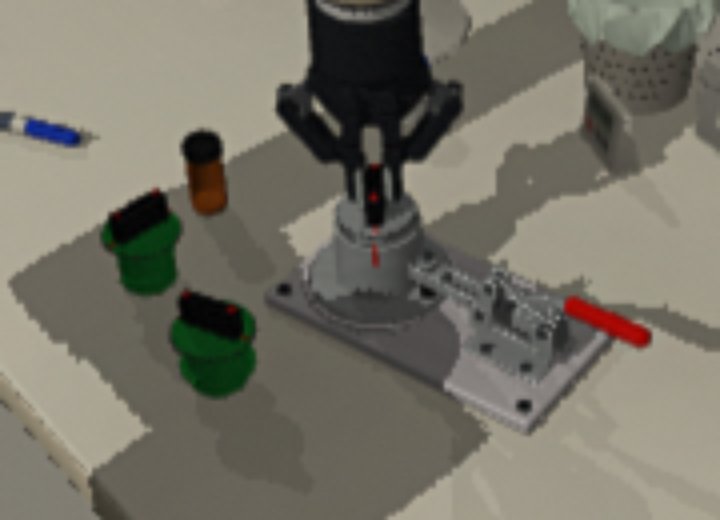

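The crop shows the clamp shut with its handle level at (605,320) and the arm on the jar's foot. The lid is held by its bar at (375,195), and the vial and green caps are undisturbed. The lid turned 363° and sank 12.2 mm, and the jar mark stayed at 50°.

```bash
python3 -c "
from station import order
print(order.sign_off())"
```

```text
the job is handed in; nothing more can be done
None
```

The job is handed in at about 25 s: the clamp is shut on the jar's foot. The lid was turned back until it dropped 5.5 mm into the thread, then forward about 363° with one regrip halfway. It sank 12 mm and is still gripped by its bar, the jar did not turn, and nothing nearby was touched.

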